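Square off a pinned die plate

TASK

Take the green-sleeved pin from the wooden rack and stand it fully home in the brass-rimmed bore of the clamped die plate. Then lay the machinist's square flat on the bench with the inner face of its thick stock flush along the plate's blue-dyed edge, its thin blade reaching over the plate, and the blade's outer edge (the long side on the outside of the L) touching the pin. Let go of it there and leave everything else where it is.

Things in the scene. Friction and masses are not known exactly. Their poses are not given: they have to be found in the camera images.
- plate: Dark steel die plate clamped to the bench, 130 (x) by 200 (y) by 20 mm thick. Origin: centre of its underside, on the bench; z up. Blue-dyed edge: the 200 mm long face at x = -65 mm, towards the robot (12 mm blue stripe on top). Three 17.2 mm bores; two toe clamps 37 mm high at its far corners, x = +42 to +102, y = -80 and +85 mm.
- datum_bore (a point): Centre of the mouth of the brass-rimmed bore, on the plate's top face (20 mm above the bench), at x = -15, y = +45 mm in the plate's frame. The bore is 17.2 mm wide, chamfered, and goes right through to the bench, 20 mm deep. The other two bores have no rim.
- datum_edge (a point): Middle of the upper corner line of the plate's blue-dyed edge (x = -65, y = 0, z = 20 mm in the plate's frame; the edge runs along the plate's y).
- rack: Wooden pin rack fixed to the bench, 56 (x) by 170 (y) by 32 mm high, origin at the centre of its underside. Three 17.5 mm holes 25 mm deep in a row along its y at -55, 0 and +55 mm; a pin stands in each, in any order.
- green_pin: Round ground-steel pin 16 mm in diameter, 80 mm tall, upper 32 mm a green sleeve of the same diameter; 120 g. Origin: centre of its foot; z along the pin. In the rack its foot is 7 mm above the bench, so 55 mm stick out.
- pin_waist (a point): Point on the green pin's axis 23 mm above its foot: the height at which the square's blade meets it.
- square: Machinist's square, a flat L, about 0.6 kg. Origin: centre of the stock's underside. Dark stock 22 (x) by 110 (y) by 44 mm tall, inner face x = +11; grip it across the 22 mm, above 24 mm height. Bright blade 3 mm thick: x = +11 to +131, y = +30 to +55, z = 21.5 to 24.5 mm, so 1.5 mm over the plate; outer edge y = +55, level with the stock's end.
- stock_end_a (a point): On the inner face of the stock near its blade end: x = +11, y = +50, z = 10 mm in the square's frame.
- stock_end_b (a point): On the inner face of the stock near its plain end: x = +11, y = -50, z = 10 mm in the square's frame.
- red_pin: Pin like the green one but with a red sleeve; stays in the rack. Origin at its foot.
- yellow_pin: Pin like the green one but with a yellow sleeve; stays in the rack. Origin at its foot.
- dye: Small white bottle with a blue label, 48 mm wide, 85 mm tall; leave alone. Origin at its underside.
- setup_block: Steel setup block 50 by 75 by 25 mm high; leave alone. Origin at its underside.
- screwdriver: Screwdriver lying on the bench, under 35 mm high; leave alone.
- wrench: Wrench lying on the bench, under 20 mm high; leave alone.
- jar: Amber jar 60 mm wide, 70 mm tall; leave alone. Origin at its underside.
Things that resemble listed ones, but are neither listed nor needed, are in the scene too. What is shaped like the square but purple is not meant.

How it is judged:
By the outcome, as a careful person would: the job done as asked, in the order asked, and still so for the second after the job is handed in, with the robot touching nothing.
It also fails if it takes over 72 s, if anything falls off the work surface, if the arm or the gripper's body presses on something with over 40 N, if the wrist force passes 120 N, or if a joint passes its speed limit or range.

ROBOT

A 6-joint arm with a two-finger parallel gripper is mounted at the origin on the work surface. World frame = base frame: x ahead of the robot, y to its left, z up, the work surface at z = 0. Lengths are in m, angles in rad, forces in N, time in s.
With the tool pointing down it reaches from about 0.35 to 0.975 m from the base axis. Payload 4.9 kg.
Tool frame: the origin (TCP) lies at the very end of the fingers, on their centre line; the grasp point (between the pads) lies 19 mm behind it; z points along the fingers, y is the line along which they close (so a half turn about z gives the same grasp; the last joint's range is limited). The gripper opens to 85 mm and grips with 20 to 120 N. Pads are 22 mm wide; open, the fingers measure 114 mm over their backs; the gripper's body (76 mm by 85 mm) begins 54 mm behind the grasp point. The pads swing forward as they close: fully open they stand 13 mm farther back than shut.
Start: joints at [-1.226, 0.053, 1.613, -0, 1.476, -0.119], TCP at [0.28, -0.559, 0.231] pointing down, gripper open.
Joint ranges: [-3.01, 3.01], [-1.01, 2.22], [0.06, 2.58], [-1.02, 4.17], [0.09, 2.62], [-3.14, 3.14]. Speed limits (rad/s): [2.57, 2.57, 3.14, 3.14, 3.14, 3.14].

INTERFACE

Orientations are given as a unit quaternion [w, x, y, z].
In Python, from plant import monitor, vision, manip gives the robot as it stands. The module is installed in compiled form; this text tells all that it offers.
- The arm moves only by the tool arm_command, never from a script. Its argument "rows" is a list of rows, each a list of 3 entries, a list of its own where there are three numbers: the finger opening in mm, from 0 to 85.4, then the shift along the world's x, y, z in units of 30 cm (1.0 is 30 cm), then the turn, a rotation vector about the world's x, y, z in units of pi/2 rad (1.0 is pi/2 rad). In form: [[claw, [x, y, z], [wx, wy, wz]], ...]. A call has 1 to 12 rows; each row is the pose to reach, as a shift and turn from the pose commanded when the call began; what a row does not reach only later rows make up. A row lasts 1/12 s, in which the tool goes at most 41.7 mm and 7.16 degrees, less where a joint would pass 70% of its speed; a pose out of reach is approached as far as the arm can. A call with a number of a shift or a turn outside -1 to 1 is refused whole. A call with a gripper value outside its range is refused whole. The fingers move at their own pace and stop on an object; the grip force is fixed at half the most. Time passes only in rows, so rows that repeat a pose let the fingers close. It gives the time, the measured TCP pose, the force, the opening and the grip force at its end, in the units of the state.
- monitor.state(): the state, without advancing time (a new reading comes with each control period).
- vision.grab_frame(name): name is "scene" or "top" or "wrist"; returns a dict with "color" (420x560x3 uint8, red, green, blue), "z_map" (420x560 float32, m along the optical axis (not along the pixel's ray), 0 where there is no reading), "mtx" (3x3 intrinsics, pixels), "k1" (the pictures are not rectified: a ray, as slopes to the right and down, at radius r is drawn at 1 + k1 r^2 times it, then the intrinsics apply), "R" (3x3) and "t" (3): a world point X has camera coordinates R X + t. Camera axes: x right, y down, z forward; pixel columns grow to the right and rows downward; lengths in m; the calibration is good to about 2 mm. A picture is of the moment at which its call begins.
- manip.job_done(): hands the job in; it is judged then, once.
The state is a dict: "time": time; "joint_pos": joint angles; "joint_vel": joint speeds; "joint_efforts": joint torques, N m; "tool_pos": TCP position; "tool_rot": TCP orientation; "contact_force": force on the tool from outside, world axes, zero at the start; "ft_torque": the same for the moment, N m; "gripper_width": opening from 0.0 (shut) to 1.0 (fully open); "grasp_force": force on a finger pad.
Only numpy, scipy, OpenCV 4.12 (cv2) and the standard library are available. Lean on these libraries where they do the work, as an engineer would, in place of code of your own. Each camera call takes 0.05 s, during which the arm holds its last target. There are 200 camera calls.

## Working session

There is one attempt and no reset: what is moved stays moved. The work goes in short steps, Python scripts to look and compute and a tool call to move; the robot and the scene stay as the last step left them, time stands still between calls to the robot, and variables do not carry over. Pictures are saved under pics/ and viewed, at most 10 in all, crops included, and the job is handed in when it is done.

Besides the shell and the picture viewer there is one more tool, called by a JSON object that holds its "name" and its "arguments". arm_command: Moves the arm, as the interface text tells. Shifts and turns lie within -1 to 1; 1 stands for 30 cm of shift or pi/2 rad of turn. Its arguments: {"type":"object","properties":{"rows":{"type":"array"}},"required":["rows"]}

```bash
mkdir -p pics; cat > h.py <<'E'
import numpy as np, cv2, pickle
from plant import monitor, vision, manip
def grab(n):
    f=vision.grab_frame(n); pickle.dump(f,open(f'{n}.pkl','wb')); return f
def load(n): return pickle.load(open(f'{n}.pkl','rb'))
def rays(f,uv):
    uv=np.atleast_2d(uv).astype(float); K=f['mtx']
    d=np.c_[(uv[:,0]-K[0,2])/K[0,0],(uv[:,1]-K[1,2])/K[1,1]]
    s=d.copy()
    for _ in range(30): s=d/(1+f['k1']*(s**2).sum(1,keepdims=True))
    return s
def onplane(f,uv,z):
    s=rays(f,uv); R,t=f['R'],f['t']; c=-R.T@t
    w=np.c_[s,np.ones(len(s))]@R
    return c+w*((z-c[2])/w[:,2])[:,None]
def bydepth(f,uv):
    uv=np.atleast_2d(uv).astype(int); s=rays(f,uv); z=f['z_map'][uv[:,1],uv[:,0]][:,None]
    return (np.c_[s,np.ones(len(s))]*z-f['t'])@f['R']
def proj(f,X):
    p=np.atleast_2d(X)@f['R'].T+f['t']; s=p[:,:2]/p[:,2:]; s=s*(1+f['k1']*(s**2).sum(1,keepdims=True))
    return s@f['mtx'][:2,:2].T+f['mtx'][:2,2]
E
python3 - <<'E'
from h import *
s=monitor.state(); print(s)
for n in ['scene','top']:
    f=grab(n); print(n,f['mtx'].tolist(),f['k1'],(-f['R'].T@f['t']).round(3),f['R'].round(2).tolist())
    cv2.imwrite(f'pics/{n}0.png',cv2.resize(f['color'][:,:,::-1],(800,600)))
E
```

```text
{'time': 0.0, 'joint_pos': array([-1.22599565e+00,  5.33742423e-02,  1.61430512e+00, -3.95336522e-05,
        1.47598950e+00, -1.18990814e-01]), 'joint_vel': array([-0.00085547, -0.00257649, -0.00059058, -0.00030957,  0.00191143,
        0.00042212]), 'joint_efforts': array([-3.66947988e-04, -3.93673968e+01, -3.70179319e+01, -1.62128558e-04,
        6.90528075e-03, -7.53243739e-06]), 'tool_pos': array([ 0.2793713 , -0.55838527,  0.2300456 ]), 'tool_rot': array([-1.02927875e-03,  9.73231499e-01,  2.29824652e-01, -1.36509160e-04]), 'contact_force': array([ 0.43309562, -1.0560312 ,  0.02848617]), 'ft_torque': array([-0.00487075,  0.00831011, -0.01943948]), 'grasp_force': 0.0, 'gripper_width': 1.0032420621918925}
scene [[452.32207923805953, 0.0, 279.2970861420703], [0.0, 452.32207923805953, 208.28254892654996], [0.0, 0.0, 1.0]] -0.14693149075630843 [1.15  0.622 0.768] [[-0.73, 0.69, 0.01], [0.42, 0.46, -0.79], [-0.54, -0.57, -0.62]]
top [[424.4452950440175, 0.0, 278.22077132815133], [0.0, 424.4452950440175, 212.1373731236258], [0.0, 0.0, 1.0]] -0.10785000245535023 [ 0.289 -0.027  1.191] [[0.07, -1.0, 0.01], [-0.97, -0.07, -0.24], [0.24, 0.01, -0.97]]
```

View pics/scene0.png

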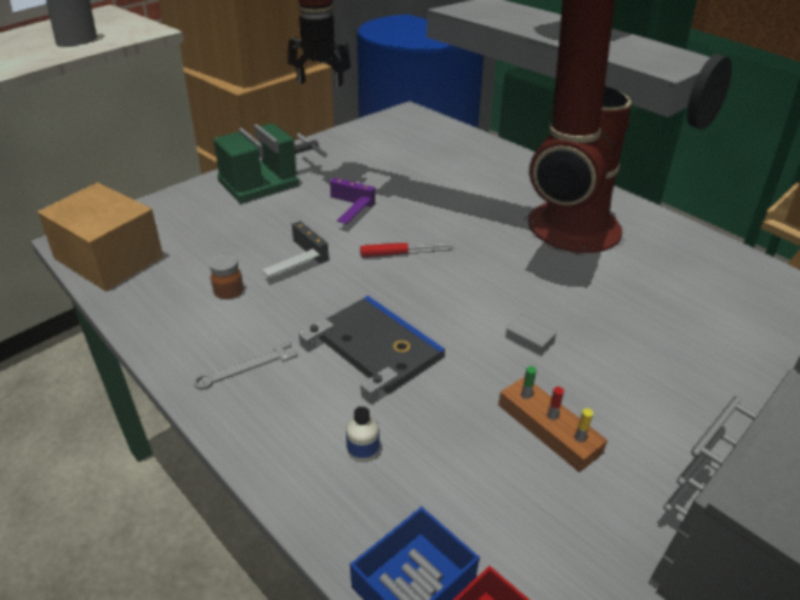

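View pics/top0.png

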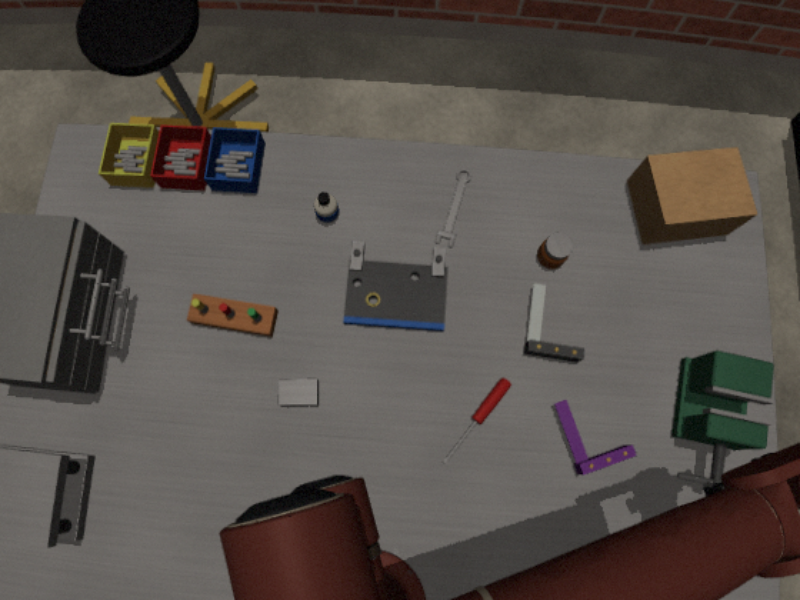

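The scene view (800×600) shows the rack with green (530,378), red (557,400) and yellow (586,422) pins. In the top view they are at (253,313), (224,309) and (196,303).

- **Pin:** the green-sleeved one at top (253,313) fits the description.
- **Square:** the L with a dark stock and bright blade at top (550,330) fits. The purple L at (590,440) is the decoy.
- **Bore:** the brass-rimmed one is at top (373,299). The bores at (357,283) and (415,276) have no rim.

Next I measure these and confirm with one enlarged crop.

```bash
python3 - <<'E'
from h import *
def blobs(m,roi,mn=8):
    k=np.zeros_like(m); x0,y0,x1,y1=roi; k[y0:y1,x0:x1]=m[y0:y1,x0:x1]
    n,l,st,c=cv2.connectedComponentsWithStats(k.astype(np.uint8)); return [(l==i,st[i,4],c[i]) for i in range(1,n) if st[i,4]>=mn]
f=load('top'); hsv=cv2.cvtColor(f['color'],cv2.COLOR_RGB2HSV); H,S,V=cv2.split(hsv)
for nm,lo,hi in (('green',45,85),('yellow',22,35),('red',-1,6)):
    m=(H>=lo)&(H<=hi)&(S>130)&(V>50)
    for b in blobs(m,(130,195,195,240),4): print(nm,b[1],b[2],onplane(f,b[2],.087).round(4))
m=(H>105)&(H<125)&(S>120)
for b in blobs(m,(230,210,320,240)):
    ys,xs=np.where(b[0]); r=cv2.minAreaRect(np.c_[xs,ys].astype(np.float32)); P=onplane(f,cv2.boxPoints(r),.02); print('blue',b[1],r); print(P.round(4))
m=(H>15)&(H<35)&(S>100)
for b in blobs(m,(245,195,280,225)): print('brass',b[1],b[2],onplane(f,b[2],.02).round(4))
z=f['z_map']
print('depth chk',bydepth(f,[[270,215],[390,245],[378,215],[100,300],[162,217]]).round(4))
m=(V<75)&(S<90)
for b in blobs(m,(360,230,415,260),30):
    ys,xs=np.where(b[0]); r=cv2.minAreaRect(np.c_[xs,ys].astype(np.float32)); print('stock',b[1],r); print(onplane(f,cv2.boxPoints(r),.044).round(4))
c=f['color'][190:260,130:420,::-1]; cv2.imwrite('pics/crop.png',cv2.resize(c,(800,193),interpolation=cv2.INTER_CUBIC))
E
```

```text
green 17 [176. 218.] [[0.5235 0.2597 0.087 ]]
yellow 35 [136.97142857 212.11428571] [[0.5315 0.3687 0.087 ]]
red 29 [156.13793103 214.51724138] [[0.5289 0.315  0.087 ]]
blue 337 ((275.45709228515625, 226.07177734375), (69.33029174804688, 4.86134672164917), 4.289153099060059)
[[ 0.5291  0.0907  0.02  ]
 [ 0.5431  0.091   0.02  ]
 [ 0.543  -0.1049  0.02  ]
 [ 0.529  -0.1047  0.02  ]]
brass 46 [260.82608696 209.08695652] [[0.5822 0.0382 0.02  ]]
depth chk [[ 0.5661  0.0107  0.0235]
 [ 0.5004 -0.3251  0.0498]
 [ 0.5881 -0.2949  0.0288]
 [ 0.2901  0.4684  0.0012]
 [ 0.5305  0.308   0.0531]]
stock 455 ((387.0823974609375, 246.12940979003906), (42.51837158203125, 13.449687957763672), 12.528807640075684)
[[ 0.4879 -0.2569  0.044 ]
 [ 0.5252 -0.264   0.044 ]
 [ 0.5077 -0.3808  0.044 ]
 [ 0.4705 -0.3729  0.044 ]]
```

View pics/crop.png

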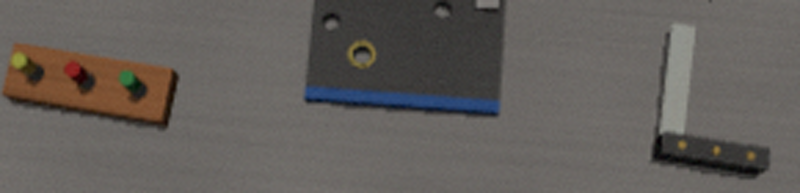

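The crop confirms the green pin at (130,80), the brass-rimmed bore at (362,53), and the dark-stock, bright-blade square at (712,150). I'll fly over the square and refine with the wrist camera.

{"name": "arm_command", "arguments": {"rows": [[85,[0.7,0.83,0.17],[0,0,0.705]],[85,[0.7,0.83,0.17],[0,0,0.705]],[85,[0.7,0.83,0.17],[0,0,0.705]],[85,[0.7,0.83,0.17],[0,0,0.705]],[85,[0.7,0.83,0.17],[0,0,0.705]],[85,[0.7,0.83,0.17],[0,0,0.705]],[85,[0.7,0.83,0.17],[0,0,0.705]],[85,[0.7,0.83,0.17],[0,0,0.705]],[85,[0.7,0.83,0.17],[0,0,0.705]],[85,[0.7,0.83,0.17],[0,0,0.705]],[85,[0.7,0.83,0.17],[0,0,0.705]],[85,[0.7,0.83,0.17],[0,0,0.705]]]}}

```text
time: 1.1
tool_pos: [0.4889, -0.3104, 0.2815]
tool_rot: [-0.001, 0.708, 0.706, -0.0]
contact_force: [-0.4, -0.2, -0.9]
gripper_width: 0.998
grasp_force: 0.0
```

```bash
python3 - <<'E'
from h import *
f=grab('wrist'); s=monitor.state(); print(s['tool_pos'],s['tool_rot'],s['joint_pos'],s['time']); print(f['mtx'][0,0],f['k1'],(-f['R'].T@f['t']).round(3),f['R'].round(2).tolist())
cv2.imwrite('pics/w1.png',f['color'][:,:,::-1])
import shutil; shutil.copy('wrist.pkl','w1.pkl')
E
```

```text
[ 0.48879016 -0.3106428   0.28158492] [-5.84124715e-04  7.08159604e-01  7.06052129e-01 -1.58394112e-04] [-6.94509380e-01 -8.02208245e-02  1.66126330e+00 -2.07677669e-04
  1.56174267e+00 -6.91526955e-01] 1.15
316.48086111573593 -0.030349309604425133 [ 0.489 -0.227  0.425] [[1.0, -0.0, -0.0], [-0.0, -0.95, 0.33], [-0.0, -0.33, -0.95]]
```

View pics/w1.png

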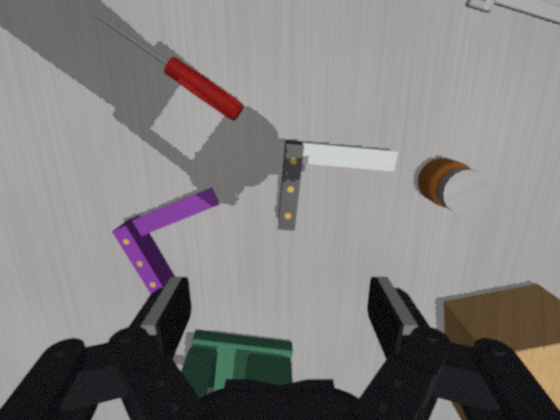

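The wrist view shows the square: stock brass dots at (293,160), (290,189), (287,216), and blade from (303,142) to (397,165). The purple decoy is to its left. Moving over the plate.

{"name": "arm_command", "arguments": {"rows": [[85,[0.23,1,0],[0,0,0]],[85,[0.23,1,0],[0,0,0]],[85,[0.23,1,0],[0,0,0]],[85,[0.23,1,0],[0,0,0]],[85,[0.23,1,0],[0,0,0]],[85,[0.23,1,0],[0,0,0]],[85,[0.23,1,0],[0,0,0]],[85,[0.23,1,0],[0,0,0]],[85,[0.23,1,0],[0,0,0]],[85,[0.23,1,0],[0,0,0]],[85,[0.23,1,0],[0,0,0]]]}}

```text
time: 2.07
tool_pos: [0.5584, -0.0114, 0.282]
tool_rot: [-0.0, 0.708, 0.706, -0.0]
contact_force: [-0.4, 0.2, 0.7]
gripper_width: 0.995
grasp_force: 0.0
```

```bash
cat >> h.py <<'E'
def comps(m,roi,mn=8):
    k=np.zeros(m.shape,np.uint8); x0,y0,x1,y1=roi; k[y0:y1,x0:x1]=m[y0:y1,x0:x1]
    n,l,st,c=cv2.connectedComponentsWithStats(k); return [(l==i,st[i,4],c[i]) for i in range(1,n) if st[i,4]>=mn]
def rect(f,mask,z):
    "min-area rectangle of a mask, in metres on the plane z"
    c=max(cv2.findContours(mask.astype(np.uint8),cv2.RETR_EXTERNAL,cv2.CHAIN_APPROX_NONE)[0],key=len)[:,0]
    P=onplane(f,c,z)[:,:2].astype(np.float32); r=cv2.minAreaRect(P*1000); return r,cv2.boxPoints(r)/1000
def hsv(f): return cv2.split(cv2.cvtColor(f['color'],cv2.COLOR_RGB2HSV))
E
python3 - <<'E'
from h import *
f=pickle.load(open('w1.pkl','rb')); H,S,V=hsv(f)
for b in comps((H>12)&(H<35)&(S>90)&(V>90),(270,140,310,235),4): print('dot',b[1],b[2],onplane(f,b[2],.044).round(4))
for b in comps((V>185)&(S<60),(300,135,405,180),100):
    r,P=rect(f,b[0],.0245); print('blade',b[1],r); print(P.round(4))
f=grab('wrist'); H,S,V=hsv(f)
cv2.imwrite('pics/w2.png',f['color'][:,:,::-1])
import shutil; shutil.copy('wrist.pkl','w2.pkl'); print(monitor.state()['tool_pos'],(-f['R'].T@f['t']).round(3))
E
```

```text
dot 41 [293.         160.75609756] [[ 0.5055 -0.2899  0.044 ]]
dot 38 [289.94736842 188.92105263] [[ 0.5022 -0.3248  0.044 ]]
dot 34 [287.29411765 215.5       ] [[ 0.4991 -0.3597  0.044 ]]
blade 1784 ((577.811767578125, -288.8873596191406), (24.925325393676758, 118.31995391845703), 85.24811553955078)
[[ 0.5178 -0.2964]
 [ 0.6357 -0.3062]
 [ 0.6378 -0.2814]
 [ 0.5199 -0.2716]]
[ 0.55837653 -0.01157627  0.28206739] [0.559 0.072 0.425]
```

View pics/w2.png

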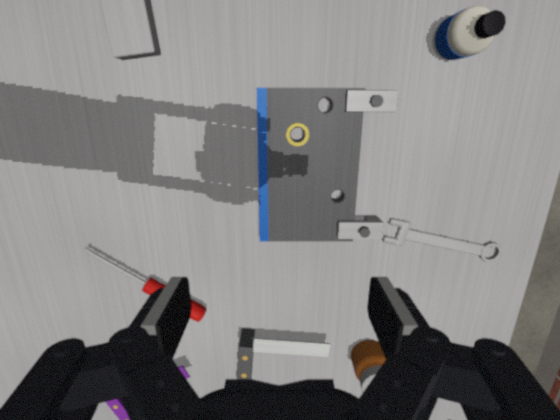

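The wrist view shows the plate: blue edge from (262,88) to (264,240), brass rim at (297,134). Move towards the green pin, and measure the plate.

{"name": "arm_command", "arguments": {"rows": [[85,[-0.1,0.95,0],[0,0,0]],[85,[-0.1,0.95,0],[0,0,0]],[85,[-0.1,0.95,0],[0,0,0]],[85,[-0.1,0.95,0],[0,0,0]],[85,[-0.1,0.95,0],[0,0,0]],[85,[-0.1,0.95,0],[0,0,0]],[85,[-0.1,0.95,0],[0,0,0]],[85,[-0.1,0.95,0],[0,0,0]],[85,[-0.1,0.95,0],[0,0,0]],[85,[-0.1,0.95,0],[0,0,0]]]}}

```text
time: 2.95
tool_pos: [0.5291, 0.2737, 0.2821]
tool_rot: [0.0, 0.708, 0.707, -0.0]
contact_force: [0.1, 0.2, -0.1]
gripper_width: 0.992
grasp_force: 0.0
```

```bash
python3 - <<'E'
from h import *
f=pickle.load(open('w2.pkl','rb')); H,S,V=hsv(f)
for b in comps((H>15)&(H<35)&(S>80)&(V>70),(280,115,315,155),8):
    r,P=rect(f,b[0],.02);print('brass',b[1],b[2],onplane(f,b[2],.02).round(4),r)
M=(H>100)&(H<130)&(S>100)
k=np.zeros(M.shape,bool);k[80:250,250:275]=M[80:250,250:275]
r,P=rect(f,cv2.morphologyEx(k.astype(np.uint8),cv2.MORPH_CLOSE,np.ones((9,3))),.02); print('blue',r);print(P.round(4))
ys=np.arange(92,238); xs=[np.where(k[y])[0] for y in ys]
for nm,fn in (('left',lambda a:a[0]-.5),('right',lambda a:a[-1]+.5)):
    q=onplane(f,[(fn(a),y) for a,y in zip(xs,ys) if len(a)],.02); p=np.polyfit(q[:,1],q[:,0],1); print(nm,p,np.std(q[:,0]-np.polyval(p,q[:,1])))
f=grab('wrist'); H,S,V=hsv(f); print(monitor.state()['tool_pos'])
cv2.imwrite('pics/w3.png',f['color'][:,:,::-1])
import shutil; shutil.copy('wrist.pkl','w3.pkl')
for nm,lo,hi in (('green',45,85),('yellow',22,35),('red',-1,4)):
    for b in comps((H>=lo)&(H<=hi)&(S>130)&(V>40),(0,0,400,300),40): print(nm,b[1],b[2],onplane(f,b[2],.087).round(4))
E
```

```text
brass 256 [297.26953125 134.18359375] [[0.5811 0.0381 0.02  ]] ((580.8084106445312, 37.536476135253906), (27.569705963134766, 28.08753204345703), 0.31015923619270325)
blue ((536.89794921875, -6.751258850097656), (197.7979736328125, 12.790793418884277), 89.76481628417969)
[[ 0.5301 -0.1056]
 [ 0.5429 -0.1057]
 [ 0.5437  0.0921]
 [ 0.5309  0.0922]]
left [0.00348188 0.5308876 ] 0.00040558114191700253
right [0.00238077 0.54300261] 0.0004098052607948707
[0.52919005 0.27335555 0.28218476]
green 160 [274.2625 193.3875] [[0.5238 0.2649 0.087 ]]
yellow 234 [283.24358974  91.79059829] [[0.5334 0.3703 0.087 ]]
red 182 [278.53846154 145.65384615] [[0.5286 0.317  0.087 ]]
```

View pics/w3.png

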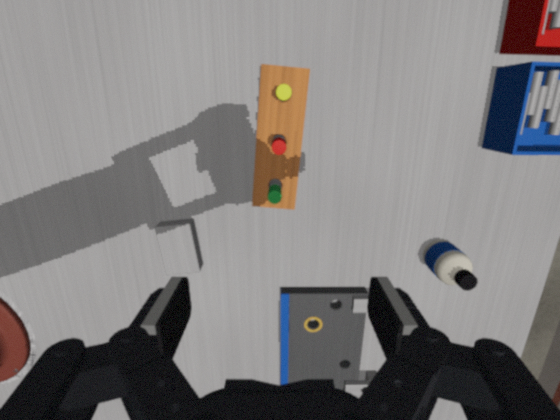

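The wrist view shows the rack with yellow (283,92), red (279,146) and green (275,193) pins. Green's centroid is biased by its visible side, so I'll use its far silhouette.

```bash
python3 - <<'E'
from h import *
f=load('wrist'); H,S,V=hsv(f)
for nm,lo,hi in (('green',45,85),('yellow',22,35),('red',-1,4)):
    m=(H>=lo)&(H<=hi)&(S>110)&(V>30); m|=(H>176)&(S>110) if nm=='red' else False
    for b in comps(m,(255,60,310,215),40):
        q=onplane(f,np.argwhere(b[0])[:,::-1],.087); 
        print(nm,b[1],'far y +8:',(q[:,1].min()-.0006+.008).round(4),'x',q[:,0].min().round(4),q[:,0].max().round(4),'near y',q[:,1].max().round(4))
r=load('wrist'); m=(H>3)&(H<18)&(S>90)&(V>60); k=comps(m,(245,55,320,220),500)
for b in k: print('rack',rect(f,cv2.morphologyEx(b[0].astype(np.uint8),cv2.MORPH_CLOSE,np.ones((15,15))),.032))
E
```

```text
green 186 far y +8: 0.2623 x 0.5168 0.5302 near y 0.2744
yellow 234 far y +8: 0.3699 x 0.5251 0.5412 near y 0.3785
red 186 far y +8: 0.3156 x 0.5217 0.5354 near y 0.3259
rack (((528.5370483398438, 315.69451904296875), (169.3504638671875, 55.9413948059082), 85.0514907836914), array([[0.49336645, 0.23374765],
       [0.5490994 , 0.22892214],
       [0.56370765, 0.3976414 ],
       [0.50797474, 0.4024669 ]], dtype=float32))
```

{"name": "arm_command", "arguments": {"rows": [[85,[-0.017,-0.042,0],[0,0,0]],[85,[-0.017,-0.042,-0.1],[0,0,0]],[85,[-0.017,-0.042,-0.2],[0,0,0]],[85,[-0.017,-0.042,-0.3],[0,0,0]],[85,[-0.017,-0.042,-0.4],[0,0,0]],[85,[-0.017,-0.042,-0.5],[0,0,0]],[85,[-0.017,-0.042,-0.58],[0,0,0]],[85,[-0.017,-0.042,-0.64],[0,0,0]],[85,[-0.017,-0.042,-0.7],[0,0,0]],[85,[-0.017,-0.042,-0.74],[0,0,0]],[85,[-0.017,-0.042,-0.773],[0,0,0]],[85,[-0.017,-0.042,-0.773],[0,0,0]]]}}

```text
time: 4.0
tool_pos: [0.5223, 0.2608, 0.0484]
tool_rot: [-0.001, 0.708, 0.707, -0.002]
contact_force: [0.6, 0.4, 0.3]
gripper_width: 0.999
grasp_force: 0.0
```

{"name": "arm_command", "arguments": {"rows": [[0,[0,0,0],[0,0,0]],[0,[0,0,0],[0,0,0]],[0,[0,0,0],[0,0,0]],[0,[0,0,0],[0,0,0]],[0,[0,0,0],[0,0,0]],[0,[0,0,0],[0,0,0]],[0,[0,0,0],[0,0,0]],[0,[0,0,0],[0,0,0]],[0,[0,0,0],[0,0,0]],[0,[0,0,0],[0,0,0]],[0,[0,0,0],[0,0,0]],[0,[0,0,0],[0,0,0]]]}}

```text
time: 5.0
tool_pos: [0.5239, 0.2627, 0.0512]
tool_rot: [0.0, 0.707, 0.707, 0.0]
contact_force: [-2.1, -0.5, 5.7]
gripper_width: 0.167
grasp_force: 58.4
```

{"name": "arm_command", "arguments": {"rows": [[0,[0,0,0.06],[0,0,0]],[0,[0,0,0.12],[0,0,0]],[0,[0,0,0.18],[0,0,0]],[0,[0,0,0.25],[0,0,0]],[0,[0,0,0.32],[0,0,0]],[0,[0,0,0.38],[0,0,0]],[0,[0,0,0.38],[0,0,0]],[0,[0,0,0.38],[0,0,0]],[0,[0,0,0.38],[0,0,0]],[0,[0,0,0.38],[0,0,0]]]}}

```text
time: 5.83
tool_pos: [0.5222, 0.262, 0.1618]
tool_rot: [-0.001, 0.707, 0.707, -0.002]
contact_force: [0.6, 0.5, -1.2]
gripper_width: 0.169
grasp_force: 59.7
```

```bash
python3 - <<'E'
from h import *
f=grab('wrist'); s=monitor.state(); print(s['tool_pos'],s['tool_rot'],s['contact_force'],s['ft_torque'])
tp=s['tool_pos']
print('tcp px',proj(f,[tp,tp-[0,0,.048],tp+[0,0,.019]]).round(1))
cv2.imwrite('pics/w4.png',cv2.resize(f['color'][150:,140:420,::-1],None,fx=2,fy=2,interpolation=cv2.INTER_CUBIC))
E
```

```text
[0.52231509 0.26202882 0.16198132] [-0.00080402  0.70695734  0.70725375 -0.00167835] [ 0.40443598 -1.09426065 -2.24120321] [-0.00227752  0.02243887  0.02139483]
tcp px [[279.  277.1]
 [279.3 239.5]
 [278.8 298.4]]
```

View pics/w4.png

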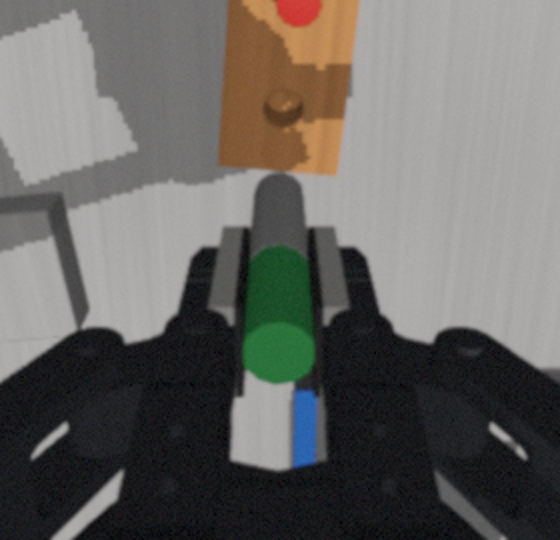

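The crop shows the green pin upright between the pads, foot at crop (278,175) and top disc at (279,350). The empty hole is at (283,107). Next, the pin's offset in the hand.

```bash
python3 - <<'E'
from h import *
f=load('wrist'); H,S,V=hsv(f); tp=monitor.state()['tool_pos']
# top disc: bright green
m=(H>45)&(H<85)&(S>110)&(V>95); b=max(comps(m,(240,280,320,345),20),key=lambda b:b[1]); ys,xs=np.where(b[0]); print('disc',b[1],b[2],xs.min(),xs.max(),ys.min(),ys.max())
for dz in (.034,.037,.040): print('top',dz,(onplane(f,[b[2]],tp[2]+dz)-tp).round(4))
# foot front contour by gray profile in column 279
print(V[228:252,279], V[240,262:298], V[270,250:310])
a=np.linspace(0,2*np.pi,60)
for dy in (-.003,0,.003):
    c=tp+np.c_[.008*np.cos(a),dy+.008*np.sin(a),0*a-.043]; p=proj(f,c); print(dy,p.min(0).round(1),p.max(0).round(1))
    c=tp+np.c_[.008*np.cos(a),dy+.008*np.sin(a),0*a+.037]; p=proj(f,c); print('  top',p.min(0).round(1),p.max(0).round(1))
E
```

```text
disc 845 [279.00946746 325.67573964] 262 296 311 340
top 0.034 [[ 0.0002 -0.0032  0.034 ]]
top 0.037 [[ 0.0002 -0.0008  0.037 ]]
top 0.04 [[0.0002 0.0016 0.04  ]]
[128 134 130 131 131 130 128 123 108  83  76  73  74  81  80  79  77  78
  78  80  76  78  79  77] [169 169 166 167 171 169 161 142 111  84  76  73  73  77  74  75  73  74
  76  76  81  80  75  80  77  94 113 147 165 171 169 171 172 172 171 169] [124  96  94  90  91  86  89  91  89  87  66  39  23  23  36  49  63  70
  75  71  74  77  80  76  76  80  79  80  80  81  77  81  81  80  82  79
  83  81  79  79  75  73  68  55  34  21  24  45  72  87  88  92  91  89
  87  89  92  98 127 153]
-0.003 [266.9 235.5] [291.6 258. ]
  top [259.  313.7] [298.2 345.7]
0 [266.8 231.1] [291.7 253.9]
  top [258.8 307.3] [298.3 339.9]
0.003 [266.8 226.7] [291.8 249.7]
  top [258.7 300.9] [298.5 334. ]
```

{"name": "arm_command", "arguments": {"rows": [[0,[0.03,-0.1,0],[0,0,0]],[0,[0.06,-0.2,0],[0,0,0]],[0,[0.09,-0.32,0],[0,0,0]],[0,[0.12,-0.44,0],[0,0,0]],[0,[0.15,-0.56,0],[0,0,0]],[0,[0.18,-0.66,0],[0,0,0]],[0,[0.19,-0.742,-0.05],[0,0,0]],[0,[0.19,-0.742,-0.12],[0,0,0]],[0,[0.19,-0.742,-0.19],[0,0,0]],[0,[0.19,-0.742,-0.25],[0,0,0]],[0,[0.19,-0.742,-0.3],[0,0,0]],[0,[0.19,-0.742,-0.31],[0,0,0]]]}}

```text
time: 6.88
tool_pos: [0.5771, 0.0398, 0.0664]
tool_rot: [-0.003, 0.707, 0.707, -0.003]
contact_force: [-0.0, 0.6, -2.5]
gripper_width: 0.172
grasp_force: 59.7
```

{"name": "arm_command", "arguments": {"rows": [[0,[0,0,0],[0,0,0]],[0,[0,0,0],[0,0,0]],[0,[0,0,0],[0,0,0]],[0,[0,0,0],[0,0,0]]]}}

```text
time: 7.22
tool_pos: [0.5815, 0.0399, 0.0729]
tool_rot: [0.001, 0.707, 0.707, 0.001]
contact_force: [0.2, -0.3, -1.0]
gripper_width: 0.167
grasp_force: 59.7
```

```bash
python3 - <<'E'
from h import *
f=grab('wrist'); s=monitor.state(); tp=s['tool_pos'];print(tp,s['tool_rot'],s['contact_force'])
H,S,V=hsv(f)
print('bore px pred',proj(f,[[.581,.038,.02]]),'hole ring pts')
c=cv2.resize(f['color'][190:340,205:355,::-1],None,fx=4,fy=4,interpolation=cv2.INTER_CUBIC); 
g=grab('scene'); q=proj(g,[tp])[0].astype(int); print(q)
d=cv2.resize(g['color'][q[1]-50:q[1]+50,q[0]-17:q[0]+16,::-1],(198,600),interpolation=cv2.INTER_CUBIC)
cv2.imwrite('pics/w5.png',np.hstack([c,d]))
E
```

```text
[0.58143439 0.03986099 0.07282903] [0.00089516 0.70692345 0.70728905 0.00079879] [-0.64840988 -0.04494895 -0.5651517 ]
bore px pred [[277.89540416 239.21429736]] hole ring pts
[281 226]
```

View pics/w5.png

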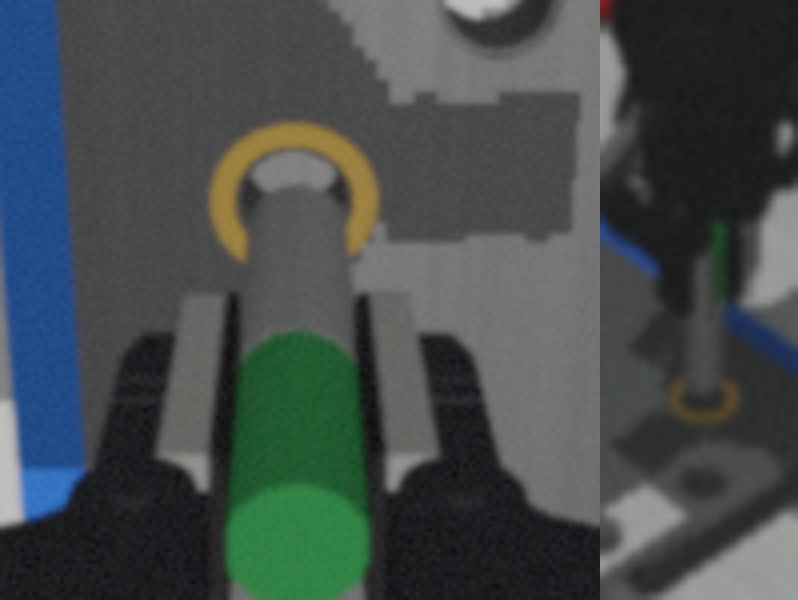

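The crop shows the pin foot (edge at (298,185)) hovering over the brass rim (centre about (294,205)). It is slightly right and close in y. The scene crop agrees. Lower to just above the mouth, nudge, and re-measure.

{"name": "arm_command", "arguments": {"rows": [[0,[-0.002,0.001,-0.012],[0,0,0]],[0,[-0.002,0.001,-0.023],[0,0,0]],[0,[-0.002,0.001,-0.023],[0,0,0]],[0,[-0.002,0.001,-0.023],[0,0,0]],[0,[-0.002,0.001,-0.023],[0,0,0]]]}}

```text
time: 7.73
tool_pos: [0.5798, 0.0401, 0.0643]
tool_rot: [-0.0, 0.707, 0.707, -0.0]
contact_force: [0.0, 0.1, -1.2]
gripper_width: 0.167
grasp_force: 59.7
```

```bash
cat > m.py <<'E'
from h import *
f=grab('wrist'); s=monitor.state(); tp=s['tool_pos'];print(tp.round(4),s['tool_rot'].round(4),s['contact_force'].round(1))
H,S,V=hsv(f); m=(H>15)&(H<35)&(S>80)&(V>60); b=max(comps(m,(240,200,320,280),20),key=lambda b:b[1])
c=max(cv2.findContours(b[0].astype(np.uint8),cv2.RETR_EXTERNAL,cv2.CHAIN_APPROX_NONE)[0],key=len)[:,0]
P=onplane(f,c,.02)[:,:2]
# circle through the outer contour: keep points on the far-out arc, refit twice
c0=np.array([.581,.038])
for _ in range(8):
    r=np.hypot(*(P-c0).T); k=np.abs(r-.0137)<.0022
    A=np.c_[2*P[k],np.ones(k.sum())]; q=np.linalg.lstsq(A,(P[k]**2).sum(1),rcond=None)[0]; c0=q[:2]
print('rim',c0.round(4),'r',np.sqrt(q[2]+c0@c0).round(4),k.sum())
r0=int(c[:,1].min()); print('rim top row',r0)
print('col279',V[r0:r0+45,279]); 
for row in (r0+30,r0+34): print(row,V[row,255:305])
a=np.linspace(0,2*np.pi,90)
for dz in (.041,.043,.045):
    c=np.c_[c0[0]+.008*np.cos(a),c0[1]+.008*np.sin(a),0*a+tp[2]-dz]; p=proj(f,c); print('ideal foot',dz,p.min(0).round(1),p.max(0).round(1))
cv2.imwrite('pics/w6.png',cv2.resize(f['color'][190:340,205:355,::-1],None,fx=4,fy=4,interpolation=cv2.INTER_CUBIC))
E
python3 m.py
```

```text
[0.5799 0.0401 0.0645] [-0.      0.707   0.7073 -0.    ] [-0.8  0.9 -1.3]
rim [0.5811 0.0377] r 0.0139 99
rim top row 226
col279 [132 153 156 158 156 143 114 111 126 125 107  94  89  91  90  90  87  89
  88  91  91  90  89  87  91  87  87  94  90  91  90  90  92  90  91  90
  91  89  92  91  91  93  90  90  89]
256 [ 75  75  78  76  74  77  85 107 135 148 139 113  84  82  82  85  85  85
  87  91  88  88  90  88  90  90  93  92  92  92  94  93  91  88  89  85
  92 119 147 156 157 158 154 150 135 118 108 113 124 118]
260 [ 76  75  79  80  77  75  79  75  76  76  79  78  76  78  83  86  86  88
  90  89  91  89  88  91  91  92  94  92  88  92  93  93  88  90  88  87
  90 111 137 143 133 113  90  90 107 121 123 123 123 120]
ideal foot 0.041 [268.4 236.1] [293.4 258.9]
ideal foot 0.043 [268.5 234.9] [293.3 257.5]
ideal foot 0.045 [268.6 233.7] [293.2 256.1]
```

View pics/w6.png

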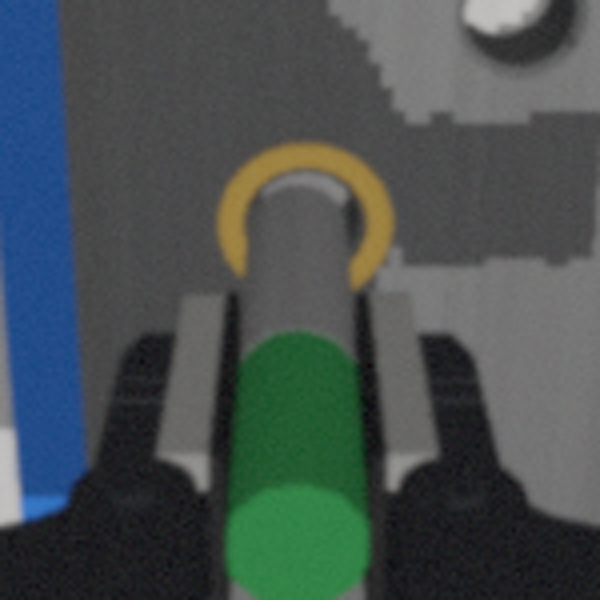

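The crop shows the pin (298) about 8 px left of the rim centre (306), so +1.2 mm in x and about +0.6 mm in y. Correct, then enter slowly.

{"name": "arm_command", "arguments": {"rows": [[0,[0.004,0.002,0],[0,0,0]],[0,[0.004,0.002,0],[0,0,0]],[0,[0.004,0.002,0],[0,0,0]],[0,[0.004,0.002,-0.004],[0,0,0]],[0,[0.004,0.002,-0.008],[0,0,0]],[0,[0.004,0.002,-0.012],[0,0,0]],[0,[0.004,0.002,-0.016],[0,0,0]],[0,[0.004,0.002,-0.016],[0,0,0]],[0,[0.004,0.002,-0.016],[0,0,0]]]}}

```text
time: 8.53
tool_pos: [0.5809, 0.0406, 0.0595]
tool_rot: [-0.0, 0.707, 0.707, -0.0]
contact_force: [-0.3, -1.0, -1.8]
gripper_width: 0.172
grasp_force: 59.7
```

No contact force at 5 mm down, so the foot should be inside the mouth. Continuing.

{"name": "arm_command", "arguments": {"rows": [[0,[0,0,-0.006],[0,0,0]],[0,[0,0,-0.012],[0,0,0]],[0,[0,0,-0.018],[0,0,0]],[0,[0,0,-0.024],[0,0,0]],[0,[0,0,-0.024],[0,0,0]],[0,[0,0,-0.024],[0,0,0]]]}}

```text
time: 9.03
tool_pos: [0.581, 0.0406, 0.0521]
tool_rot: [-0.0, 0.707, 0.707, -0.0]
contact_force: [0.2, -1.8, -3.4]
gripper_width: 0.168
grasp_force: 59.7
```

{"name": "arm_command", "arguments": {"rows": [[0,[0,0,-0.006],[0,0,0]],[0,[0,0,-0.012],[0,0,0]],[0,[0,0,-0.018],[0,0,0]],[0,[0,0,-0.024],[0,0,0]],[0,[0,0,-0.024],[0,0,0]],[0,[0,0,-0.024],[0,0,0]]]}}

```text
time: 9.53
tool_pos: [0.581, 0.0407, 0.0449]
tool_rot: [0.0, 0.707, 0.707, -0.0]
contact_force: [1.1, -1.7, -2.6]
gripper_width: 0.166
grasp_force: 59.8
```

{"name": "arm_command", "arguments": {"rows": [[0,[0,0,-0.002],[0,0,0]],[0,[0,0,-0.004],[0,0,0]],[0,[0,0,-0.006],[0,0,0]],[0,[0,0,-0.006],[0,0,0]],[0,[0,0,-0.006],[0,0,0]]]}}

```text
time: 9.95
tool_pos: [0.5813, 0.0406, 0.0442]
tool_rot: [0.0, 0.707, 0.707, -0.0]
contact_force: [-2.7, -2.9, 5.5]
gripper_width: 0.173
grasp_force: 60.4
```

Contact at the expected seat height (TCP 0.044, +5.5 N). Release and rise.

{"name": "arm_command", "arguments": {"rows": [[30,[0,0,0],[0,0,0]],[50,[0,0,0],[0,0,0]],[85,[0,0,0],[0,0,0]],[85,[0,0,0],[0,0,0]],[85,[0,0,0],[0,0,0]],[85,[0,0,0.05],[0,0,0]],[85,[0,0,0.12],[0,0,0]],[85,[0,0,0.24],[0,0,0]],[85,[0,0,0.36],[0,0,0]],[85,[0,0,0.48],[0,0,0]],[85,[0,0,0.5],[0,0,0]],[85,[0,0,0.5],[0,0,0]]]}}

```text
time: 10.95
tool_pos: [0.5835, 0.0408, 0.198]
tool_rot: [0.003, 0.707, 0.707, 0.003]
contact_force: [0.4, 0.1, 0.1]
gripper_width: 0.996
grasp_force: 0.0
```

{"name": "arm_command", "arguments": {"rows": [[85,[-0.1,-0.12,0.2],[0,0,0]],[85,[-0.1,-0.25,0.2],[0,0,0]],[85,[-0.1,-0.25,0.2],[0,0,0]],[85,[-0.1,-0.25,0.2],[0,0,0]],[85,[-0.1,-0.25,0.2],[0,0,0]]]}}

```text
time: 11.37
tool_pos: [0.5506, -0.0347, 0.2519]
tool_rot: [-0.001, 0.708, 0.707, -0.0]
contact_force: [0.2, 0.0, -1.5]
gripper_width: 0.999
grasp_force: 0.0
```

```bash
python3 - <<'E'
from h import *
f=grab('wrist'); s=monitor.state(); tp=s['tool_pos'];print(s['time'],tp.round(4),s['contact_force'].round(1))
H,S,V=hsv(f)
pb=proj(f,[[.581,.038,.02],[.581,.038,.08],[.581,.038,.048]]); print(pb.round(1))
x,y=pb[1].astype(int)
m=(H>45)&(H<85)&(S>110)
for b in comps(m,(x-50,max(0,y-60),x+50,y+60),40):
    ys,xs=np.where(b[0]);print('green',b[1],b[2],xs.min(),xs.max(),ys.min(),ys.max())
    top=comps(m&(V>V[b[0]].mean()),(xs.min(),ys.min(),xs.max()+1,ys.max()+1),20)
    for t in top: print(' top',t[1],t[2],onplane(f,t[2],.08).round(4))
M=(H>100)&(H<130)&(S>100)
bl=max(comps(M,(0,0,560,300),200),key=lambda b:b[1]);r,P=rect(f,bl[0],.02);print('blue',r,P.round(4).tolist())
print('top depth', bydepth(f,[[x,y],[x+40,y+10]]).round(4))
a=cv2.resize(f['color'][max(0,y-60):y+90,x-70:x+80,::-1],(400,400),interpolation=cv2.INTER_CUBIC)
g=grab('scene'); u,v=proj(g,[[.581,.038,.05]])[0].astype(int); print(u,v)
b=cv2.resize(g['color'][v-40:v+40,u-40:u+40,::-1],(400,400),interpolation=cv2.INTER_CUBIC)
cv2.imwrite('pics/w7.png',np.hstack([a,b]))
# scene: top & base rows
H,S,V=hsv(g); 
for q in comps((H>45)&(H<85)&(S>110),(u-30,v-40,u+30,v+30),20): ys,xs=np.where(q[0]); print('scene green',q[1],ys.min(),ys.max(),xs.min(),xs.max())
a=np.linspace(0,2*np.pi,60); 
for z in (.08,.083,.087): c=np.c_[.581+.008*np.cos(a),.038+.008*np.sin(a),0*a+z]; print(z,proj(g,c).min(0),proj(g,c).max(0), proj(g,c-[0,0,.032]).max(0))
E
```

```text
11.4167 [ 0.5503 -0.0339  0.2512] [ 0.5  0.  -0.3]
[[306.  115.9]
 [311.  117.7]
 [308.1 116.7]]
green 215 [309.95813953 116.9255814 ] 302 318 109 124
 top 168 [311.28571429 117.30357143] [[0.5813 0.0384 0.08  ]]
blue ((537.051513671875, -6.721748352050781), (197.79127502441406, 12.484225273132324), 89.89639282226562) [[0.5306000113487244, -0.10559999942779541], [0.5430999994277954, -0.10559999942779541], [0.5435000061988831, 0.09220000356435776], [0.531000018119812, 0.09220000356435776]]
top depth [[0.581  0.0387 0.0792]
 [0.6327 0.0259 0.0214]]
280 233
scene green 71 222 234 278 284
0.08 [277.77538278 221.58762575] [284.56028408 225.96599054] [284.30419586 236.16430534]
0.083 [277.7878709  220.61507629] [284.58474747 224.98984668] [284.32783182 235.22457953]
0.087 [277.80459364 219.31300916] [284.61748859 223.68287599] [284.35946506 233.96640639]
```

View pics/w7.png

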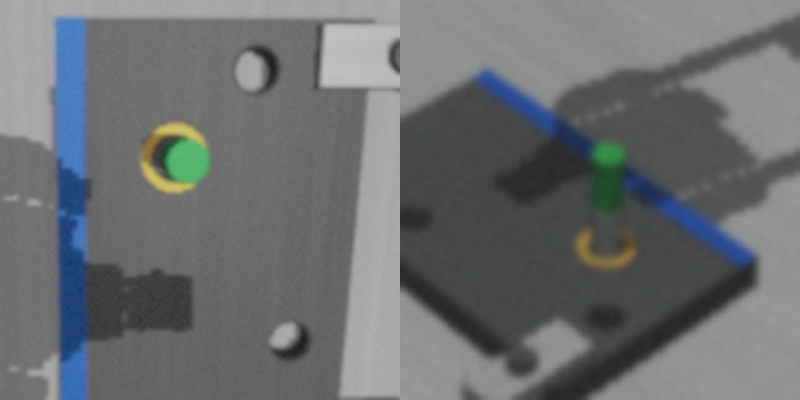

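Left crop: the green top (188,160) sits over the brass rim. Right crop: the pin stands upright in the rim. Measured top is z 0.079 at (0.5813, 0.0384), so it is fully home. Now to the square.

{"name": "arm_command", "arguments": {"rows": [[85,[-0.02,-0.12,0],[0,0,0]],[85,[-0.04,-0.24,0],[0,0,0]],[85,[-0.06,-0.36,0],[0,0,0]],[85,[-0.08,-0.48,0],[0,0,-0.01]],[85,[-0.1,-0.6,-0.07],[0,0,-0.02]],[85,[-0.12,-0.72,-0.14],[0,0,-0.03]],[85,[-0.14,-0.84,-0.21],[0,0,-0.04]],[85,[-0.16,-0.93,-0.3],[0,0,-0.054]],[85,[-0.16,-0.97,-0.343],[0,0,-0.054]],[85,[-0.16,-0.97,-0.343],[0,0,-0.054]],[85,[-0.16,-0.97,-0.343],[0,0,-0.054]],[85,[-0.16,-0.97,-0.343],[0,0,-0.054]]]}}

```text
time: 12.47
tool_pos: [0.5038, -0.324, 0.1506]
tool_rot: [-0.0, 0.736, 0.677, 0.0]
contact_force: [-0.2, 1.4, 0.8]
gripper_width: 0.993
grasp_force: 0.0
```

```bash
cat > sq.py <<'E'
from h import *
import sys
f=grab('wrist'); s=monitor.state(); tp=s['tool_pos'];q=s['tool_rot'];print(s['time'],tp.round(4),'yaw',(2*np.degrees(np.arctan2(q[2],q[1]))-90).round(2),s['contact_force'].round(1))
H,S,V=hsv(f); z0=float(sys.argv[1]) if len(sys.argv)>1 else 0
for b in comps((H>12)&(H<35)&(S>90)&(V>60),(235,100,330,330),8): print('dot',b[1],b[2].round(1),onplane(f,b[2],.044+z0).round(4))
m=(V>150)&(S<40)
for b in comps(m,(250,100,480,330),300):
    r,P=rect(f,b[0],.0245+z0); print('bright',b[1],np.round(r[0],1),np.round(r[1],1),round(r[2],2)); print(P.round(4).tolist())
E
python3 sq.py
```

```text
12.5167 [ 0.5042 -0.3241  0.1515] yaw -4.72 [ 0.  -0.8 -0.2]
dot 94 [277.4 170.9] [[ 0.5055 -0.2899  0.044 ]]
dot 82 [277.2 212.5] [[ 0.5023 -0.3248  0.044 ]]
dot 70 [277.  250.9] [[ 0.4992 -0.36    0.044 ]]
bright 42369 [ 592.3 -354.4] [225.1 239.7] 84.89
[[0.4629000127315521, -0.45579999685287476], [0.7016000151634216, -0.4771000146865845], [0.7217000126838684, -0.2529999911785126], [0.4830000102519989, -0.23160000145435333]]
```

{"name": "arm_command", "arguments": {"rows": [[85,[-0.005,-0.002,-0.08],[0,0,0]],[85,[-0.005,-0.002,-0.16],[0,0,0]],[85,[-0.005,-0.002,-0.24],[0,0,0]],[85,[-0.005,-0.002,-0.32],[0,0,0]],[85,[-0.005,-0.002,-0.38],[0,0,0]],[85,[-0.005,-0.002,-0.416],[0,0,0]],[85,[-0.005,-0.002,-0.416],[0,0,0]],[85,[-0.005,-0.002,-0.416],[0,0,0]],[85,[-0.005,-0.002,-0.416],[0,0,0]]]}}

```text
time: 13.27
tool_pos: [0.503, -0.3264, 0.028]
tool_rot: [0.002, 0.736, 0.677, 0.0]
contact_force: [0.4, -0.5, -0.3]
gripper_width: 0.992
grasp_force: 0.0
```

{"name": "arm_command", "arguments": {"rows": [[0,[0,0,0],[0,0,0]],[0,[0,0,0],[0,0,0]],[0,[0,0,0],[0,0,0]],[0,[0,0,0],[0,0,0]],[0,[0,0,0],[0,0,0]],[0,[0,0,0],[0,0,0]],[0,[0,0,0],[0,0,0]],[0,[0,0,0],[0,0,0]],[0,[0,0,0],[0,0,0]],[0,[0,0,0],[0,0,0]]]}}

```text
time: 14.1
tool_pos: [0.5021, -0.3261, 0.0263]
tool_rot: [0.001, 0.736, 0.677, 0.0]
contact_force: [1.5, 0.7, 2.2]
gripper_width: 0.24
grasp_force: 62.9
```

Gripped (22 mm). Lift, square up, and carry to a point short of the plate edge and pin.

{"name": "arm_command", "arguments": {"rows": [[0,[0,0,0.08],[0,0,0]],[0,[0,0,0.16],[0,0,0]],[0,[0,0.02,0.25],[0,0,0.01]],[0,[0,0.1,0.25],[0,0,0.02]],[0,[0,0.2,0.25],[0,0,0.03]],[0,[0,0.32,0.25],[0,0,0.04]],[0,[0,0.44,0.25],[0,0,0.0515]],[0,[0.01,0.56,0.25],[0,0,0.0515]],[0,[0.02,0.68,0.25],[0,0,0.0515]],[0,[0.027,0.8,0.25],[0,0,0.0515]],[0,[0.027,0.9,0.25],[0,0,0.0515]],[0,[0.027,0.96,0.25],[0,0,0.0515]]]}}

```text
time: 15.1
tool_pos: [0.5069, -0.0346, 0.0981]
tool_rot: [-0.003, 0.708, 0.707, -0.001]
contact_force: [0.2, 0.6, -5.0]
gripper_width: 0.238
grasp_force: 62.0
```

{"name": "arm_command", "arguments": {"rows": [[0,[0,0,0],[0,0,0]],[0,[0,0,0],[0,0,0]],[0,[0,0,0],[0,0,0]],[0,[0,0,0],[0,0,0]],[0,[0,0,0],[0,0,0]]]}}

```text
time: 15.52
tool_pos: [0.5093, -0.0388, 0.1003]
tool_rot: [-0.0, 0.709, 0.705, -0.0]
contact_force: [-0.3, -0.7, -5.1]
gripper_width: 0.241
grasp_force: 61.9
```

```bash
python3 sq.py 0.075; python3 - <<'E'
from h import *
f=load('wrist'); H,S,V=hsv(f); print(monitor.state()['ft_torque'])
pts=bydepth(f,[[x,y] for y in (150,170,190,210) for x in (281,285)]); print('stock top z',pts[:,2].round(4))
cv2.imwrite('pics/w8.png',f['color'][:,:,::-1])
m=(H>45)&(H<85)&(S>110)
for b in comps(m,(200,0,500,250),40): print('green',b[1],b[2],onplane(f,b[2],.08).round(4))
E
```

```text
15.5667 [ 0.5095 -0.0388  0.1005] yaw -0.29 [ 0.7 -1.  -4.9]
dot 292 [279. 224.] [[ 0.5097 -0.0025  0.119 ]]
dot 231 [278.8 295.4] [[ 0.5094 -0.0375  0.119 ]]
bright 1660 [508.9  39.1] [16.  23.6] 89.73
[[0.49709999561309814, 0.031099999323487282], [0.5206999778747559, 0.03099999949336052], [0.520799994468689, 0.0471000000834465], [0.49720001220703125, 0.047200001776218414]]
bright 9186 [566.6  -4.1] [43.1 90.3] 89.33
[[0.5212000012397766, -0.025100000202655792], [0.6114000082015991, -0.026200000196695328], [0.6118999719619751, 0.016899999231100082], [0.5217000246047974, 0.017899999395012856]]
bright 4332 [581.  -54.6] [36.8 81.4] 89.33
[[0.5400999784469604, -0.07249999791383743], [0.6215000152587891, -0.07339999824762344], [0.6219000220298767, -0.03669999912381172], [0.5404999852180481, -0.0357000008225441]]
[-0.00562968 -0.01253746  0.00088088]
stock top z [0.0016 0.0005 0.1033 0.1036 0.1189 0.1188 0.1192 0.1179]
green 1262 [413.40253566 118.00158479] [[0.5768 0.0389 0.08  ]]
```

The square is level. Its stock centre is at (0.5094, -0.0375), about 10 mm short of the edge, with about 12 mm to the pin. Lower to the bench.

{"name": "arm_command", "arguments": {"rows": [[0,[0,0,-0.05],[0,0,0]],[0,[0,0,-0.1],[0,0,0]],[0,[0,0,-0.15],[0,0,0]],[0,[0,0,-0.19],[0,0,0]],[0,[0,0,-0.22],[0,0,0]],[0,[0,0,-0.235],[0,0,0]],[0,[0,0,-0.24],[0,0,0]],[0,[0,0,-0.244],[0,0,0]],[0,[0,0,-0.248],[0,0,0]],[0,[0,0,-0.248],[0,0,0]],[0,[0,0,-0.248],[0,0,0]]]}}

```text
time: 16.48
tool_pos: [0.5102, -0.0379, 0.0271]
tool_rot: [0.0, 0.708, 0.706, 0.0]
contact_force: [0.6, 1.4, -5.4]
gripper_width: 0.242
grasp_force: 61.9
```

{"name": "arm_command", "arguments": {"rows": [[0,[0,0,-0.001],[0,0,0]],[0,[0,0,-0.002],[0,0,0]],[0,[0,0,-0.003],[0,0,0]],[0,[0,0,-0.003],[0,0,0]],[0,[0.005,0,-0.003],[0,0,0]],[0,[0.01,0,-0.003],[0,0,0]],[0,[0.015,0,-0.003],[0,0,0]],[0,[0.02,0,-0.003],[0,0,0]],[0,[0.025,0,-0.003],[0,0,0]],[0,[0.028,0,-0.003],[0,0,0]],[0,[0.028,0,-0.003],[0,0,0]],[0,[0.028,0,-0.003],[0,0,0]]]}}

```text
time: 17.48
tool_pos: [0.5176, -0.038, 0.0263]
tool_rot: [-0.001, 0.708, 0.706, -0.001]
contact_force: [-5.3, -0.5, 5.0]
gripper_width: 0.241
grasp_force: 63.2
```

{"name": "arm_command", "arguments": {"rows": [[0,[0.002,0,0.001],[0,0,0]],[0,[0.004,0,0.001],[0,0,0]],[0,[0.006,0,0.001],[0,0,0]],[0,[0.006,0,0.001],[0,0,0]],[0,[0.006,0,0.001],[0,0,0]]]}}

```text
time: 17.9
tool_pos: [0.5194, -0.0379, 0.0262]
tool_rot: [-0.001, 0.708, 0.706, -0.001]
contact_force: [-5.3, 0.0, 3.6]
gripper_width: 0.243
grasp_force: 63.1
```

{"name": "arm_command", "arguments": {"rows": [[0,[0.002,0,0.001],[0,0,0]],[0,[0.004,0,0.001],[0,0,0]],[0,[0.005,0,0.001],[0,0,0]],[0,[0.005,0,0.001],[0,0,0]],[0,[0.005,0,0.001],[0,0,0]]]}}

```text
time: 18.32
tool_pos: [0.5198, -0.0379, 0.0262]
tool_rot: [-0.002, 0.708, 0.706, -0.002]
contact_force: [-9.9, -1.1, 5.0]
gripper_width: 0.239
grasp_force: 63.5
```

Edge contact is at x = 0.5198 as predicted. Press slightly more to square it, then slide +y toward the pin.

{"name": "arm_command", "arguments": {"rows": [[0,[0.002,0,0],[0,0,0]],[0,[0.003,0,0],[0,0,0]],[0,[0.003,0.005,0],[0,0,0]],[0,[0.003,0.01,0],[0,0,0]],[0,[0.003,0.015,0],[0,0,0]],[0,[0.003,0.02,0],[0,0,0]],[0,[0.003,0.025,0],[0,0,0]],[0,[0.003,0.03,0],[0,0,0]],[0,[0.003,0.033,0],[0,0,0]],[0,[0.003,0.033,0],[0,0,0]],[0,[0.003,0.033,0],[0,0,0]]]}}

```text
time: 19.23
tool_pos: [0.5199, -0.032, 0.0264]
tool_rot: [0.0, 0.708, 0.707, -0.006]
contact_force: [-12.3, -15.8, 7.7]
gripper_width: 0.246
grasp_force: 63.6
```

```bash
python3 -c "
from h import *
s=monitor.state();q=s['tool_rot'];print(s['tool_pos'],s['contact_force'],s['ft_torque'],2*np.degrees(np.arctan2(q[2],q[1]))-90)"
```

```text
[ 0.51993257 -0.03202276  0.02641606] [-12.29339885 -15.76812944   7.71902854] [-2.34514406  2.38348349  0.14427558] -0.09002669911733108
```

The 16 N in y may just be friction from pressing on the edge and bench. Relax x and z and see whether it slides.

{"name": "arm_command", "arguments": {"rows": [[0,[-0.003,0,0.003],[0,0,0]],[0,[-0.005,0,0.005],[0,0,0]],[0,[-0.005,0,0.005],[0,0,0]],[0,[-0.005,0,0.005],[0,0,0]]]}}

```text
time: 19.57
tool_pos: [0.5197, -0.0281, 0.0267]
tool_rot: [-0.001, 0.708, 0.706, -0.001]
contact_force: [-3.7, -1.8, -5.0]
gripper_width: 0.242
grasp_force: 61.9
```

```bash
python3 sq.py 0; python3 -c "
from h import *
s=monitor.state();print(s['tool_pos'],s['contact_force'],s['ft_torque'],s['tool_rot'])
f=load('wrist');H,S,V=hsv(f)
for b in comps((H>45)&(H<85)&(S>110),(200,0,500,280),40):
    ys,xs=np.where(b[0]); print('green',b[1],b[2],xs.min(),xs.max(),ys.min(),ys.max()); t=max(comps(b[0]&(V>V[b[0]].mean()),(0,0,560,420),20),key=lambda t:t[1]); print('top',t[2],onplane(f,t[2],.08).round(4))
"
```

```text
19.6167 [ 0.5198 -0.028   0.0267] yaw -0.17 [-3.3 -2.8 -5.6]
dot 293 [278.8 223.9] [[0.5199 0.0078 0.044 ]]
dot 229 [278.7 295.4] [[ 0.5198 -0.0277  0.044 ]]
bright 1566 [517.   46.9] [22.  19.7] 89.82
[[0.507099986076355, 0.03590000048279762], [0.5267999768257141, 0.03579999879002571], [0.5268999934196472, 0.05779999867081642], [0.5072000026702881, 0.05790000036358833]]
bright 8323 [575.2  15.2] [25.8 87.3] 89.89
[[0.531499981880188, 0.002400000113993883], [0.6189000010490417, 0.002199999988079071], [0.6189000010490417, 0.02800000086426735], [0.5315999984741211, 0.02810000069439411]]
[ 0.51975274 -0.0279936   0.02668983] [-3.30231427 -2.75924177 -5.56246968] [-0.48276075  0.75069912  0.20893434] [-0.00073473  0.70814004  0.70607093 -0.00099417]
green 3588 [464.0287068  161.44175028] 421 499 134 194
top [483.59856864 169.48861418] [[0.5795 0.0382 0.08  ]]
```

It slid: friction it was. The outer blade edge is at y≈0.028 and the pin flank at about 0.030. Creep forward.

{"name": "arm_command", "arguments": {"rows": [[0,[0,0.002,0],[0,0,0]],[0,[0,0.004,0],[0,0,0]],[0,[0,0.006,0],[0,0,0]],[0,[0,0.006,0],[0,0,0]],[0,[0,0.006,0],[0,0,0]]]}}

```text
time: 20.03
tool_pos: [0.5198, -0.0261, 0.0269]
tool_rot: [-0.001, 0.708, 0.706, -0.001]
contact_force: [-4.2, -2.4, -5.7]
gripper_width: 0.24
grasp_force: 61.9
```

{"name": "arm_command", "arguments": {"rows": [[0,[0,0.002,0],[0,0,0]],[0,[0,0.003,0],[0,0,0]],[0,[0,0.003,0],[0,0,0]],[0,[0,0.003,0],[0,0,0]]]}}

```text
time: 20.37
tool_pos: [0.5198, -0.0255, 0.0269]
tool_rot: [-0.001, 0.708, 0.706, -0.001]
contact_force: [-5.6, -3.4, -4.3]
gripper_width: 0.242
grasp_force: 62.0
```

{"name": "arm_command", "arguments": {"rows": [[0,[0,0.002,0],[0,0,0]],[0,[0,0.003,0],[0,0,0]],[0,[0,0.003,0],[0,0,0]],[0,[0,0.003,0],[0,0,0]]]}}

```text
time: 20.7
tool_pos: [0.5197, -0.0252, 0.027]
tool_rot: [-0.0, 0.708, 0.706, -0.002]
contact_force: [-5.3, -5.6, -3.5]
gripper_width: 0.241
grasp_force: 62.0
```

{"name": "arm_command", "arguments": {"rows": [[0,[0,0.002,0],[0,0,0]],[0,[0,0.003,0],[0,0,0]],[0,[0,0.003,0],[0,0,0]],[0,[0,0.003,0],[0,0,0]]]}}

```text
time: 21.03
tool_pos: [0.5197, -0.0249, 0.0271]
tool_rot: [0.0, 0.708, 0.706, -0.002]
contact_force: [-5.6, -8.3, -3.4]
gripper_width: 0.241
grasp_force: 62.1
```

Firm pin contact (force now rising with each step). Set down onto the bench, ease the push slightly, then look.

{"name": "arm_command", "arguments": {"rows": [[0,[0,0,-0.002],[0,0,0]],[0,[0,0,-0.004],[0,0,0]],[0,[0.001,0,-0.004],[0,0,0]],[0,[0.002,-0.001,-0.004],[0,0,0]],[0,[0.002,-0.001,-0.004],[0,0,0]],[0,[0.002,-0.001,-0.004],[0,0,0]]]}}

```text
time: 21.53
tool_pos: [0.5198, -0.0251, 0.0265]
tool_rot: [-0.001, 0.708, 0.706, -0.003]
contact_force: [-10.6, -8.1, 2.3]
gripper_width: 0.24
grasp_force: 62.9
```

```bash
python3 sq.py 0 | head -3; python3 -c "
from h import *
s=monitor.state();print(s['tool_pos'],s['contact_force'],s['ft_torque'],s['tool_rot'])"
```

```text
21.5833 [ 0.5198 -0.0251  0.0265] yaw -0.16 [-11.2  -8.7   2.2]
dot 287 [278.7 224.4] [[0.52   0.0107 0.044 ]]
dot 229 [278.7 295.5] [[ 0.5199 -0.0245  0.044 ]]
[ 0.51981974 -0.02506265  0.0264872 ] [-11.160922    -8.71070449   2.15175981] [-1.09722776  1.76480458  0.14958803] [-6.82479840e-04  7.08098420e-01  7.06108143e-01 -2.72979416e-03]
```

{"name": "arm_command", "arguments": {"rows": [[24,[-0.001,0,0],[0,0,0]],[26,[-0.001,0,0],[0,0,0]],[30,[-0.001,0,0],[0,0,0]],[40,[-0.001,0,0],[0,0,0]],[60,[-0.001,0,0],[0,0,0]],[60,[-0.001,0,0],[0,0,0]],[60,[-0.001,0,0],[0,0,0]]]}}

```text
time: 22.17
tool_pos: [0.5218, -0.0236, 0.0269]
tool_rot: [0.0, 0.708, 0.706, 0.001]
contact_force: [-0.1, -0.6, -0.5]
gripper_width: 0.705
grasp_force: 0.0
```

{"name": "arm_command", "arguments": {"rows": [[60,[0,0,0.03],[0,0,0]],[60,[0,0,0.08],[0,0,0]],[60,[0,0,0.16],[0,0,0]],[60,[0,0,0.28],[0,0,0]],[60,[0,0,0.4],[0,0,0]],[60,[0,-0.03,0.5],[0,0,0]],[60,[0,-0.06,0.6],[0,0,0]],[60,[0,-0.06,0.6],[0,0,0]],[60,[0,-0.06,0.6],[0,0,0]],[60,[0,-0.06,0.6],[0,0,0]]]}}

```text
time: 23.0
tool_pos: [0.5208, -0.0416, 0.2063]
tool_rot: [-0.0, 0.708, 0.706, 0.0]
contact_force: [-0.5, -0.0, -0.7]
gripper_width: 0.706
grasp_force: 0.0
```

```bash
python3 - <<'E'
from h import *
f=grab('wrist'); s=monitor.state(); tp=s['tool_pos'];print(s['time'],tp.round(4),s['contact_force'].round(1))
H,S,V=hsv(f)
u0=proj(f,[[.52,-.0245,.044]])[0].astype(int)
for b in comps((H>12)&(H<35)&(S>90)&(V>60),(u0[0]-20,u0[1]-70,u0[0]+20,u0[1]+70),8): print('dot',b[1],b[2].round(1),onplane(f,b[2],.044).round(4))
a,b_=proj(f,[[.535,.04,.0245],[.65,-.03,.0245]]).astype(int)
for b in comps((V>150)&(S<40),(a[0],a[1],b_[0],b_[1]),300):
    r,P=rect(f,b[0],.0245); print('blade',b[1],np.round(r[0],1),np.round(r[1],1),round(r[2],2)); print(P.round(4).tolist())
for b in comps((H>45)&(H<85)&(S>110),(200,0,500,280),40):
    t=max(comps(b[0]&(V>V[b[0]].mean()),(0,0,560,420),20),key=lambda t:t[1]); print('green',b[1],'top',t[2],onplane(f,t[2],.08).round(4),bydepth(f,t[2]).round(4))
# column profiles across blade edge / pin at several x, as world y
for x in (.56,.581,.60,.63):
    ys=np.arange(-.005,.05,.0015); p=proj(f,[[x,y,.0245] for y in ys]).round().astype(int); print(x,V[p[:,1],p[:,0]])
# blue edge gap: profile over x at y=-.06 and .02
for y in (-.065,-.04,0,.018):
    xs=np.arange(.515,.56,.001); p=proj(f,[[x,y,.02] for x in xs]).round().astype(int); print(y,V[p[:,1],p[:,0]],H[p[:,1],p[:,0]])
E
```

```text
23.05 [ 0.5203 -0.0414  0.2051] [ 0.8  0.1 -1.4]
dot 62 [277.8 139.8] [[0.5199 0.0112 0.044 ]]
dot 61 [277.8 176.3] [[ 0.5197 -0.0239  0.044 ]]
dot 54 [277.6 210.2] [[ 0.5193 -0.059   0.044 ]]
blade 2908 [589.3  18.6] [108.8  25.4] 0.04
[[0.5347999930381775, 0.031199999153614044], [0.5349000096321106, 0.005900000222027302], [0.6437000036239624, 0.005900000222027302], [0.6435999870300293, 0.031300000846385956]]
green 380 top [352.97080292 105.12773723] [[0.581  0.0423 0.08  ]] [[0.5803 0.0424 0.0796]]
0.56 [109 109 112 110 110 110 110 175 208 218 217 218 219 219 218 216 218 217
 218 221 222 222 216 217 169 114 111 114 116 113 114 113 114 116 114 111
 114]
0.581 [111 112 113 113 115 113 113 177 210 218 216 217 217 219 218 217 218 218
 218 222 219 219 216 215 164  97  66  63  64  60  61  64  61  66  70 103
 202]
0.6 [110 108 111 107 108 110 110 177 209 216 217 216 216 218 219 217 216 217
 218 218 218 219 217 216 168 127 116 160 178 180 184 185 186 187 184 180
 146]
0.63 [107 105 105 107 105 106 112 179 210 216 217 214 215 217 217 217 216 216
 216 217 216 216 216 213 161 120 108 108 110 
[... 858 characters left out ...]
111 121 141 176
 193 196 197 198 197 197 196 196 196 194 175 144 115 109 110 107 110 111
 112 112 109 111 110 113 111 111 111 110] [  0 120 150   0   0  30   0  90   0 150 120  60 150 150 140 114 112 108
 107 106 107 107 106 107 107 107 107 107 108 110 110 120   0   0 120   0
 150  90   0  15 165 150   0   0   0  60]
0.018 [ 67  70  66  75  92 101 108 108 107 110 111 114 116 117 115 117 143 188
 213 217 217 216 215 217 216 216 216 217 217 217 217 216 217 217 216 217
 217 217 218 216 217 217 217 218 217 218] [150 165   0 113 105  80  60   0  30 120  75 150 120   0 120  90  80  90
  95  84  90  90  90  90  90  90  90  96  90  90  90  90  85  90  90  90
  90  90  95  90  95  96  98  84  90  90]
```

The square is flush: x matches within 0.5 mm and the blade is parallel. But the pin top moved from y 0.0384 to 0.0423, so it leans about 3° in its clearance and I pushed slightly too far. Regrip the stock and ease it back about 1 mm so the pin stands upright, watching the pin top.

{"name": "arm_command", "arguments": {"rows": [[60,[0,0.03,-0.1],[0,0,0]],[60,[0,0.06,-0.2],[0,0,0]],[60,[0,0.06,-0.3],[0,0,0]],[60,[0,0.06,-0.4],[0,0,0]],[60,[0,0.06,-0.5],[0,0,0]],[60,[0,0.06,-0.56],[0,0,0]],[60,[0,0.06,-0.6],[0,0,0]],[60,[0,0.06,-0.6],[0,0,0]],[60,[0,0.06,-0.6],[0,0,0]],[60,[0,0.06,-0.6],[0,0,0]]]}}

```text
time: 23.88
tool_pos: [0.522, -0.0239, 0.0275]
tool_rot: [0.001, 0.708, 0.706, 0.001]
contact_force: [0.0, 0.6, -0.0]
gripper_width: 0.702
grasp_force: 0.0
```

{"name": "arm_command", "arguments": {"rows": [[0,[0,0,0],[0,0,0]],[0,[0,0,0],[0,0,0]],[0,[0,0,0],[0,0,0]],[0,[0,0,0],[0,0,0]],[0,[0,0,0],[0,0,0]],[0,[0,0,0],[0,0,0]],[0,[0,0,0],[0,0,0]],[0,[0,0,0],[0,0,0]]]}}

```text
time: 24.55
tool_pos: [0.52, -0.0239, 0.0277]
tool_rot: [-0.001, 0.708, 0.706, -0.001]
contact_force: [-8.5, 0.0, 10.4]
gripper_width: 0.241
grasp_force: 60.3
```

```bash
cat > g.py <<'E'
from h import *
f=grab('wrist'); s=monitor.state();print(s['time'],s['tool_pos'].round(4),s['contact_force'].round(1))
H,S,V=hsv(f)
for b in comps((H>45)&(H<85)&(S>110),(200,0,560,280),40):
    t=max(comps(b[0]&(V>V[b[0]].mean()),(0,0,560,420),20),key=lambda t:t[1]); print('green',b[1],'top',t[2].round(1),onplane(f,t[2],.08).round(4))
b=max(comps((H>12)&(H<35)&(S>90)&(V>60),(235,100,330,330),8),key=lambda b:b[1]); print('dot',onplane(f,b[2],.044).round(4))
E
python3 g.py
```

```text
24.6 [ 0.52   -0.0239  0.0277] [-8.4 -0.8  9.5]
green 3961 top [485.8 169.4] [[0.5812 0.0421 0.08  ]]
dot [[0.5202 0.0108 0.044 ]]
```

{"name": "arm_command", "arguments": {"rows": [[0,[-0.002,0,0.004],[0,0,0]],[0,[-0.002,-0.001,0.006],[0,0,0]],[0,[-0.002,-0.002,0.006],[0,0,0]],[0,[-0.002,-0.003,0.006],[0,0,0]],[0,[-0.002,-0.003,0.006],[0,0,0]],[0,[-0.002,-0.003,0.006],[0,0,0]]]}}

```text
time: 25.1
tool_pos: [0.52, -0.0243, 0.0278]
tool_rot: [-0.001, 0.708, 0.706, -0.0]
contact_force: [-1.1, 1.9, -3.3]
gripper_width: 0.242
grasp_force: 59.1
```

```bash
python3 g.py
```

```text
25.15 [ 0.5199 -0.0244  0.0278] [-1.8  1.7 -3.7]
green 3954 top [485.6 169.9] [[0.5812 0.0415 0.08  ]]
dot [[0.5202 0.0103 0.044 ]]
```

{"name": "arm_command", "arguments": {"rows": [[0,[0.001,-0.001,0],[0,0,0]],[0,[0.001,-0.002,0],[0,0,0]],[0,[0.001,-0.002,0],[0,0,0]],[0,[0.001,-0.002,0],[0,0,0]]]}}

```text
time: 25.48
tool_pos: [0.52, -0.0246, 0.0278]
tool_rot: [-0.001, 0.708, 0.706, -0.0]
contact_force: [-3.6, 4.2, -1.7]
gripper_width: 0.239
grasp_force: 59.3
```

```bash
python3 g.py
```

```text
25.5333 [ 0.52   -0.0246  0.0278] [-2.7  2.9 -2.6]
green 3928 top [484.9 171.4] [[0.5811 0.0407 0.08  ]]
dot [[0.5202 0.0101 0.044 ]]
```

{"name": "arm_command", "arguments": {"rows": [[0,[0,-0.001,0.001],[0,0,0]],[0,[0,-0.002,0.001],[0,0,0]],[0,[0,-0.002,0.001],[0,0,0]],[0,[0,-0.002,0.001],[0,0,0]]]}}

```text
time: 25.87
tool_pos: [0.52, -0.0258, 0.0278]
tool_rot: [-0.001, 0.708, 0.706, -0.001]
contact_force: [-3.2, 1.0, -5.6]
gripper_width: 0.24
grasp_force: 58.8
```

```bash
python3 g.py
```

```text
25.9167 [ 0.52   -0.0258  0.0279] [-3.3  3.  -7.5]
green 3918 top [483.6 177.4] [[0.5811 0.0378 0.08  ]]
dot [[0.5202 0.0088 0.044 ]]
```

Now upright (top at 0.0378), with maybe about 0.5 mm gap. Nudge forward until the top just begins to move.

{"name": "arm_command", "arguments": {"rows": [[0,[0,0.001,0],[0,0,0]],[0,[0,0.002,0],[0,0,0]],[0,[0,0.003,0],[0,0,0]],[0,[0,0.003,0],[0,0,0]],[0,[0,0.003,0],[0,0,0]]]}}

```text
time: 26.33
tool_pos: [0.52, -0.0256, 0.028]
tool_rot: [-0.0, 0.708, 0.706, -0.001]
contact_force: [-6.0, -1.5, -6.8]
gripper_width: 0.24
grasp_force: 58.9
```

```bash
python3 g.py
```

```text
26.3833 [ 0.52   -0.0256  0.028 ] [-5.9 -2.  -7.1]
green 3892 top [483.2 178.7] [[0.5811 0.0377 0.08  ]]
dot [[0.5202 0.0091 0.044 ]]
```

{"name": "arm_command", "arguments": {"rows": [[0,[-0.001,0.001,0],[0,0,0]],[0,[-0.001,0.002,0],[0,0,0]],[0,[-0.001,0.002,0],[0,0,0]],[0,[-0.001,0.002,0],[0,0,0]]]}}

```text
time: 26.72
tool_pos: [0.5201, -0.025, 0.0283]
tool_rot: [0.0, 0.708, 0.706, -0.001]
contact_force: [-5.5, -2.6, -6.0]
gripper_width: 0.238
grasp_force: 59.0
```

```bash
python3 g.py
```

```text
26.7667 [ 0.52   -0.0251  0.0283] [-4.8 -3.1 -6.3]
green 3881 top [483.2 176.5] [[0.5812 0.0388 0.08  ]]
dot [[0.5202 0.0095 0.044 ]]
```

The top follows the blade now (lean under 1°), so it is touching. Set down, check, release.

{"name": "arm_command", "arguments": {"rows": [[0,[0,0,-0.001],[0,0,0]],[0,[0,0,-0.003],[0,0,0]],[0,[0,0,-0.005],[0,0,0]],[0,[0,0,-0.005],[0,0,0]],[0,[0,0,-0.005],[0,0,0]]]}}

```text
time: 27.18
tool_pos: [0.5201, -0.025, 0.0278]
tool_rot: [-0.0, 0.708, 0.706, -0.001]
contact_force: [-8.8, -2.7, 0.1]
gripper_width: 0.243
grasp_force: 59.8
```

```bash
python3 g.py
```

```text
27.2333 [ 0.5201 -0.025   0.0278] [-7.6 -2.   0.5]
green 3922 top [484.4 175.5] [[0.5812 0.0393 0.08  ]]
dot [[0.5203 0.0098 0.044 ]]
```

{"name": "arm_command", "arguments": {"rows": [[24,[-0.001,0,0],[0,0,0]],[26,[-0.001,0,0],[0,0,0]],[30,[-0.001,0,0],[0,0,0]],[40,[-0.001,0,0],[0,0,0]],[60,[-0.001,0,0],[0,0,0]],[60,[-0.001,0,0],[0,0,0]],[60,[-0.001,0,0],[0,0,0]]]}}

```text
time: 27.82
tool_pos: [0.5209, -0.0244, 0.0275]
tool_rot: [0.001, 0.708, 0.706, 0.0]
contact_force: [0.1, 0.6, -0.2]
gripper_width: 0.705
grasp_force: 0.0
```

{"name": "arm_command", "arguments": {"rows": [[60,[0,0,0.03],[0,0,0]],[60,[0,0,0.08],[0,0,0]],[60,[0,0,0.16],[0,0,0]],[60,[0,0,0.28],[0,0,0]],[60,[0,0,0.4],[0,0,0]],[60,[0,-0.03,0.5],[0,0,0]],[60,[0,-0.06,0.6],[0,0,0]],[60,[0,-0.06,0.6],[0,0,0]],[60,[0,-0.06,0.6],[0,0,0]],[60,[0,-0.06,0.6],[0,0,0]]]}}

```text
time: 28.65
tool_pos: [0.5199, -0.0423, 0.2069]
tool_rot: [-0.0, 0.708, 0.706, 0.0]
contact_force: [0.2, -1.1, -0.2]
gripper_width: 0.703
grasp_force: 0.0
```

```bash
python3 - <<'E'
from h import *
f=grab('wrist'); s=monitor.state(); print(s['time'],s['tool_pos'].round(4),s['contact_force'].round(1))
H,S,V=hsv(f); u0=proj(f,[[.52,-.0245,.044]])[0].astype(int)
for b in comps((H>12)&(H<35)&(S>90)&(V>60),(u0[0]-20,u0[1]-70,u0[0]+20,u0[1]+70),8): print('dot',onplane(f,b[2],.044).round(4))
a,b_=proj(f,[[.545,.04,.0245],[.68,-.03,.0245]]).astype(int)
b=max(comps((V>150)&(S<40),(a[0],a[1],b_[0],b_[1]),300),key=lambda b:b[1]); ys,xs=np.where(b[0])
for nm,fn in (('outer',np.min),('inner',np.max)):
    u=np.unique(xs)[5:-25]; q=onplane(f,[(x,fn(ys[xs==x])+(-.5 if nm=='outer' else .5)) for x in u],.0245); print(nm,np.polyfit(q[:,0]-.581,q[:,1],1).round(4))
for b in comps((H>45)&(H<85)&(S>110),(200,0,500,280),40):
    t=max(comps(b[0]&(V>V[b[0]].mean()),(0,0,560,420),20),key=lambda t:t[1]); print('green top',onplane(f,t[2],.08).round(4),bydepth(f,t[2]).round(4))
ys=np.arange(.02,.045,.001); p=proj(f,[[.581,y,.0245] for y in ys]).round().astype(int); print(V[p[:,1],p[:,0]])
M=(H>100)&(H<130)&(S>100)
for y in np.arange(-.1,.09,.03):
    xs=np.arange(.52,.56,.0005); p=proj(f,[[x,y,.02] for x in xs]).round().astype(int); k=M[p[:,1],p[:,0]]; print(y.round(2),'blue from',xs[k][:1].round(4),xs[k][-1:].round(4))
E
```

```text
28.7 [ 0.5194 -0.042   0.2057] [ 0.5 -0.4 -0.1]
dot [[0.5196 0.0103 0.044 ]]
dot [[ 0.5197 -0.025   0.044 ]]
dot [[ 0.5193 -0.06    0.044 ]]
outer [-0.0102  0.0305]
inner [-0.0002  0.0047]
green top [[0.5811 0.0394 0.08  ]] [[0.5801 0.0394 0.0812]]
[216 218 219 219 221 220 220 219 216 216 201 145  69  66  62  62  59  61
  64  64  67  63  66  68  72]
-0.1 blue from [0.5305] [0.5425]
-0.07 blue from [0.5315] [0.543]
-0.04 blue from [0.5315] [0.5425]
-0.01 blue from [0.531] [0.543]
0.02 blue from [] []
0.05 blue from [0.531] [0.543]
0.08 blue from [0.5305] [0.5425]
```

The stock is flush (face x ≈ 0.5306 against edge 0.5307, parallel). The outer blade edge is at y ≈ 0.0305 against the pin, the pin is home with about 1° lean, and the arm is clear.

```bash
python3 -c "
from plant import manip; print(manip.job_done())"
```

```text
the job is handed in; nothing more can be done
None
```

The job is handed in, at about 29 s of the 72 s: by the last camera measurements the green pin is fully home in the brass-rimmed bore, leaning about 1°, and the square lies flat and released, its stock flush along the blue-dyed edge and its blade's outer edge touching the pin.

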